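# Dispense a petri dish and set it on the plating turntable

## Task

Get a fresh petri dish ready for plating: pull the dish dispenser's slide out against its spring as far as it will go and let it back home, so that one dish is pushed out onto the tongue. Then put this dish down gently, flat inside the raised ring of the plating turntable. Leave the other dishes in the dispenser and do not knock the bottle or the timer about.

Things in the scene. Friction and masses are not known exactly. Their poses are not given: they have to be found in the camera images.
- dispenser: Dish dispenser, fixed to the bench: aluminium magazine (72 x 72 mm, 67 mm tall, open on top, clear window on the outlet side) on a floor plate whose top is 12 mm above the bench; three clear petri dishes are stacked in it. Origin: on the bench under the magazine's centre; z up. The slide pulls out towards its own +y; dishes come out towards its own -y.
- feed_slide (a joint): Travel (m) of the flat steel slide (60 mm wide, top 20.5 mm above the bench) that carries the stack: 0 home, 0.084 out at its stop (dispenser's +y). A spring pulls it home (4 N at home, 8 N at the stop), damped by 35 N s/m: freed, it runs home in about 1 s. Only near the stop does the lowest dish drop right in front of the slide, which pushes it out on its way home; pulled short, it can jam.
- pull_tab (a point): Centre of the black upright pull tab at the slide's end, 51 mm above the bench; moves with the slide. The tab is 28 mm wide (dispenser x; thin cap 34), 12 mm thick (dispenser y; cap 14) and stands from 23 to 71 mm above the bench; a cross bar at its foot reaches 24 mm. With the slide home it is at y = +105 mm in the dispenser's frame, 63 mm clear of the magazine. Axes as the dispenser's.
- tongue (a point): Point on the outlet tongue (plate 44 mm wide, top 12 mm above the bench, 6 mm lip at its end) where the centre of a dish that has been pushed out lies (or up to 15 mm nearer the lip): 76 mm from the magazine's centre. Axes as the dispenser's.
- dish_a_centre (a point): Centre, half-way up, of the lowest dish of the stack, which is dispensed first. Clear round petri dish with lid (one rigid piece), 62 mm in diameter (60 across in places), 15 mm tall, about 16 g; on the tongue it overhangs 9 mm on either side. Its z axis is the dish's axis.
- dish_b: Second dish of the stack, same as the first; origin at the centre of its underside. It stays in the magazine.
- dish_c: Third and topmost dish of the stack; origin at the centre of its underside. It stays in the magazine.
- seat (a point): Centre of the round aluminium platen (116 mm in diameter, turns freely) of the plating turntable, on its dark mat, 35 mm above the bench; z up. A raised ring round the mat, 74 mm inside and 82 mm outside diameter, 2 mm high, takes the dish with 6 mm to spare all round.
- bottle_100: Bystander: small glass bottle with blue cap, 56 mm in diameter, 103 mm tall, standing loose; origin at the centre of its underside.
- timer: Bystander: small white bench timer, 62 x 68 x 19 mm, loose; origin at the centre of its underside.
Not all that is in view belongs to the job. What is shaped like the part that bears seat but blue is not meant.

How it is judged (in metres and radians):
On the way, in this order (a step that is already met when the one before it is completed fails the run):
1. the slide has been pulled out to its stop (beyond 81 mm of 84) (value of joint feed_slide above 0.081 m), for 0.1 s.
2. the slide is home again and the lowest dish lies out on the tongue (value of joint feed_slide below 0.004 m and y of dish_a_centre in the frame of dispenser below -0.068 m and horizontal distance between dish_a_centre and tongue below 0.022 m), for 0.1 s.
At the end, for the whole second after the job is handed in: The first dish lies flat (within 0.05 rad) on the turntable's mat inside the ring, its centre within 9 mm of the middle and not resting on the ring; the slide is home (within 4 mm); the other two dishes are still stacked in the magazine (within 20 mm of its axis) (horizontal distance between dish_a_centre and seat below 0.009 m and z of dish_a_centre in the frame of seat between 0.004 and 0.0095 m and angle between dish_a_centre's own z axis and vertical below 0.05 rad and value of joint feed_slide below 0.004 m and horizontal distance between each of dish_b, dish_c and dispenser below 0.02 m); the robot touches nothing.
It fails at once if the dish is dropped or slammed onto the turntable (faster than 0.5 m/s within 15 mm of the mat) (horizontal distance between dish_a_centre and seat below 0.06 m and z of dish_a_centre in the frame of seat below 0.0225 m and linear speed of dish_a above 0.5 m/s).
It fails at once if another dish leaves the magazine (not (horizontal distance between each of dish_b, dish_c and dispenser below 0.02 m)).
It fails at once if the bottle or the timer is knocked about (moved more than 40 mm, or the bottle tilted) (distance of any of bottle_100, timer from where it was at the start of the episode above 0.04 m or angle between bottle_100's own z axis and vertical above 0.4 rad).
It also fails if it takes over 54 s, if anything falls off the work surface, if the arm or the gripper's body presses on something with over 40 N, if the wrist force passes 120 N, or if a joint passes its speed limit or range.

## Robot

A 7-joint arm with a two-finger parallel gripper is mounted at the origin on a cart in front of the work surface, level with it; the furniture and walls round the work are solid. World frame = base frame: x ahead of the robot, y to its left, z up, the work surface at z = 0. Lengths are in mm, angles in rad, forces in N, time in s.
With the tool pointing down it reaches from about 425 to 875 mm from the base axis. Payload 9.9 kg.
Tool frame: the origin (TCP) lies at the very end of the fingers, on their centre line; the grasp point (between the pads) lies 19 mm behind it; z points along the fingers, x is the direction in which the jaws open and shut, and the axes are right-handed (so a half turn about z gives the same grasp; the last joint's range is limited). The gripper opens to 85 mm and grips with 20 to 120 N. Pads are 22 mm wide; open, the fingers measure 114 mm over their backs; the gripper's body (76 mm by 85 mm) begins 54 mm behind the grasp point. The pads swing forward as they close: fully open they stand 13 mm farther back than shut.
Start: joints at [-0.084, 0.576, 0.025, 1.437, -0.015, 1.129, -0.057], TCP at [675.003, 0.006, 231.289] pointing down, gripper open.
Joint ranges: [-2.76, 2.76], [-0.34, 2.15], [-1.52, 1.57], [0.19, 2.46], [-1.09, 4.23], [0.17, 1.99], [-2.82, 2.82]. Speed limits (rad/s): [2.22, 2.22, 3.01, 3.01, 3.14, 3.14, 3.14].

## Interface

Orientations are given as a unit quaternion [x, y, z, w].
In Python, from cell import * gives the robot as it stands.
- The arm moves only by the tool step_arm, never from a script. Its arguments are lists of equal length, an entry for each row: "slide": the shift along the tool's x, y, z in cm, a list of three; "angular": the turn, a rotation vector about the tool's x, y, z in rad, a list of three; "gripper": the opening, from 0 (shut) to 1 (fully open). A call has 1 to 8 rows; each row shifts and turns the pose as measured when the row begins, along the tool's axes as they then stand; what a row does not reach is not made up. A row lasts 1/10 s, in which the tool goes at most 50 mm and 8.59 degrees, less where a joint would pass 70% of its speed; a pose out of reach is approached as far as the arm can. A call with a gripper value outside its range is refused whole. The fingers move at their own pace and stop on an object; "grip_force" is the grip in N (left out, the last holds). Time passes only in rows, so rows that do not move let the fingers close. It gives the time, the measured TCP pose, the force and the opening at its end, in the units of the state.
- read_state(): the state, without advancing time (a new reading comes with each control period).
- get_image(name): name is "scene" or "side" or "wrist"; returns a dict with "pixels" (384x512x3 uint8, red, green, blue), "depth" (384x512 float32, mm along the optical axis (not along the pixel's ray), 0 where there is no reading), "mtx" (3x3 intrinsics, pixels), "R" (3x3) and "t" (3): a world point X has camera coordinates R X + t; the wrist camera has in their place "hand_eye" (4x4, takes a point from camera to tool coordinates, whose origin is the TCP and whose axes are the tool frame's). Camera axes: x right, y down, z forward; pixel columns grow to the right and rows downward; lengths in mm; the calibration is good to about 2 mm. The wrist camera is an equidistant fisheye: a pixel r from the principal point sees the ray r / f radians off the axis. A picture is of the moment at which its call begins: read the wrist's pose just before it.
- hand_in(): hands the job in, once; it reports no verdict.
The state is a dict: "time_s": time; "qpos": joint angles; "dq": joint speeds; "joint_efforts": joint torques, N m; "ee_pos": TCP position; "eef_rot": TCP orientation; "ft_force": force on the tool from outside, world axes, zero at the start; "ft_torque": the same for the moment, N m; "finger_gap": finger opening in mm.
Only numpy, scipy, OpenCV 4.12 (cv2) and the standard library are available. Lean on these libraries where they do the work, as an engineer would, in place of code of your own. Each camera call takes 0.05 s, during which the arm holds its last target.

## Working session

There is one attempt and no reset: what is moved stays moved. The work goes in short steps, Python scripts to look and compute and a tool call to move; the robot and the scene stay as the last step left them, time stands still between calls to the robot, and variables do not carry over. Pictures are saved under pics/ and viewed, and the job is handed in when it is done.

Besides the shell and the picture viewer there is one more tool, called as name(argument=value, ...) on one line, values as JSON. step_arm: Moves the arm, as the interface text tells. Its arguments: {"type":"object","properties":{"slide":{"type":"array","items":{"type":"array","items":{"type":"number"}}},"angular":{"type":"array","items":{"type":"array","items":{"type":"number"}}},"gripper":{"type":"array","items":{"type":"number"}},"grip_force":{"type":"number"}},"required":["slide","angular","gripper"]}

```bash
mkdir -p pics; ls
cat > h.py <<'E'
from cell import *
import numpy as np, cv2
def save(n,name):
    im=get_image(n); cv2.imwrite(f'pics/{name}.png',im['pixels'][:,:,::-1]); np.savez(f'{name}.npz',**im); return im
E
python3 - <<'E'
from h import *
s=read_state(); print(s)
for n in ['scene','side','wrist']:
    im=save(n,n+'0'); print(n,im['mtx'].tolist(), {k:np.round(im[k],3).tolist() for k in ('R','t','hand_eye') if k in im})
E
```

```text
pics
{'time_s': 0.0, 'qpos': array([-0.08380312,  0.57653649,  0.0248112 ,  1.43791747, -0.01499406,
        1.12900758, -0.05645813]), 'dq': array([-1.34405803e-05, -1.61434830e-03,  4.82716112e-04,  3.31788292e-04,
        6.72383541e-04, -2.08415048e-03, -7.55204138e-04]), 'joint_efforts': array([ 1.10782021e-03, -7.65753937e+01,  2.25157209e+00, -2.85965914e+01,
        1.54639565e-02,  1.25475466e-02,  7.09064329e-05]), 'ee_pos': array([6.74538063e+02, 2.44722750e-02, 2.30435643e+02]), 'eef_rot': array([ 9.99999644e-01,  5.45435443e-05, -8.41584779e-04,  3.79206036e-05]), 'ft_force': array([-0.04122842,  0.09799695,  0.03686217]), 'ft_torque': array([-0.01185927,  0.0335276 , -0.00295562]), 'finger_gap': 85.6395748298542}
scene [[466.902327433414, 0.0, 249.2261662501032], [0.0, 466.902327433414, 188.0881117097756], [0.0, 0.0, 1.0]] {'R': [[-0.616, -0.788, -0.019], [-0.457, 0.377, -0.805], [0.641, -0.487, -0.593]], 't': [336.479, 315.786, 960.55]}
side [[386.49779820252104, 0.0, 256.1397943299088], [0.0, 386.49779820252104, 193.40755103983753], [0.0, 0.0, 1.0]] {'R': [[-0.898, -0.44, 0.01], [-0.288, 0.571, -0.769], [0.333, -0.693, -0.639]], 't': [504.714, 197.398, 814.464]}
wrist [[297.3186396354542, 0.0, 255.59546012797998], [0.0, 297.3186396354542, 190.46940443669823], [0.0, 0.0, 1.0]] {'hand_eye': [[1.0, 0.001, -0.0, 0.285], [-0.001, 0.963, 0.269, -68.176], [0.0, -0.269, 0.963, -142.692], [0.0, 0.0, 0.0, 1.0]]}
```

View pics/scene0.png

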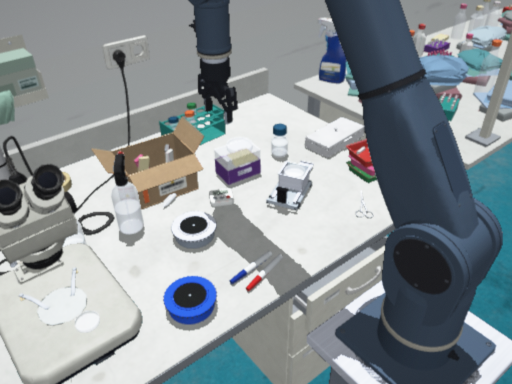

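View pics/side0.png

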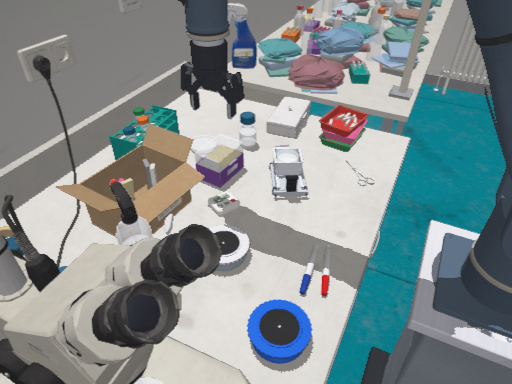

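View pics/wrist0.png

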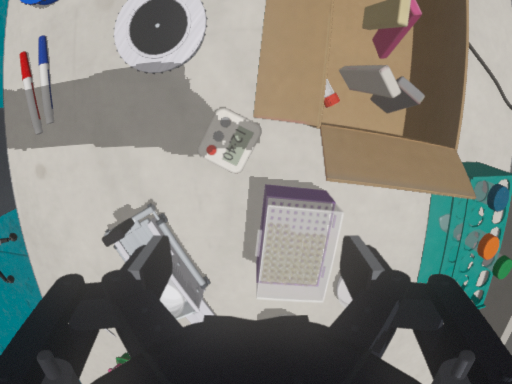

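Run:
```python
import cv2
a=cv2.imread('pics/scene0.png'); b=cv2.imread('pics/side0.png'); w=cv2.imread('pics/wrist0.png')
cv2.imwrite('pics/c1.png',cv2.resize(a[110:260,160:340],None,fx=4,fy=4,interpolation=cv2.INTER_CUBIC))
cv2.imwrite('pics/c2.png',cv2.resize(b[130:280,190:320],None,fx=4,fy=4,interpolation=cv2.INTER_CUBIC))
cv2.imwrite('pics/c3.png',cv2.resize(w[190:384,80:230],None,fx=3,fy=3,interpolation=cv2.INTER_CUBIC))
```

```text
(no output)
```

View pics/c1.png

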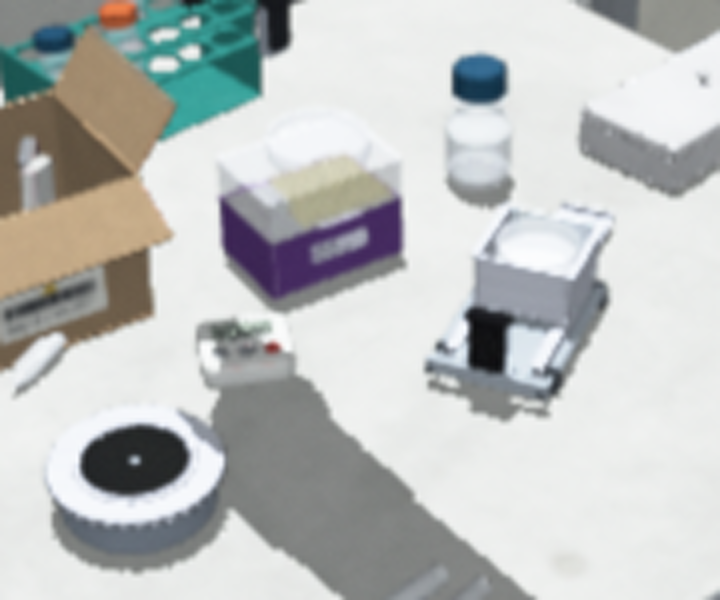

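View pics/c2.png

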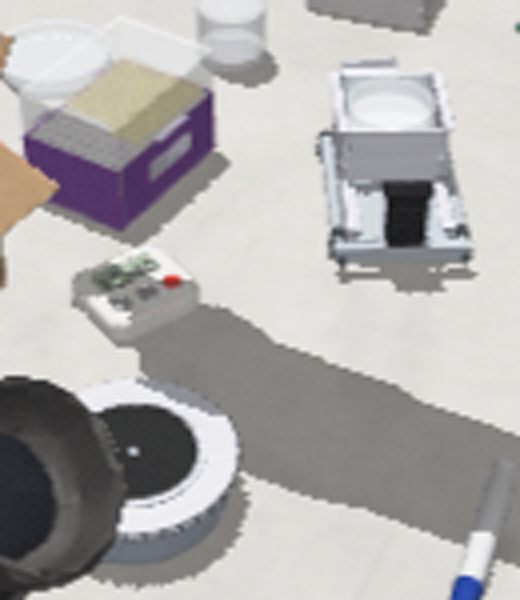

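View pics/c3.png

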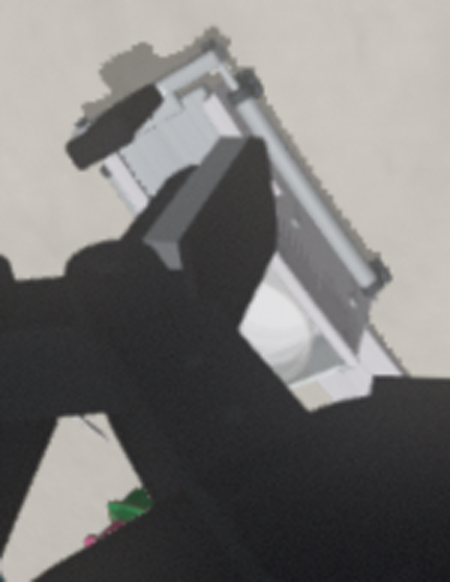

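```bash
cat >> h.py <<'E'
from scipy.spatial.transform import Rotation as Rn
def ray(im,uv,st=None):
    K=im['mtx']; u=(np.asarray(uv,float)-K[:2,2])/K[0,0]
    if 'hand_eye' in im:
        r=np.hypot(*u); d=np.array([*(u/max(r,1e-9)*np.sin(r)),np.cos(r)])
        T=np.eye(4); T[:3,:3]=Rn.from_quat(st['eef_rot']).as_matrix(); T[:3,3]=st['ee_pos']; T=T@im['hand_eye']
        return T[:3,3],T[:3,:3]@d
    return -im['R'].T@im['t'], im['R'].T@np.array([*u,1])
def onz(im,uv,z,st=None):
    o,d=ray(im,uv,st); return (o+d*(z-o[2])/d[2])[:2]
def ld(n): return dict(np.load(n+'.npz'))
def blobs(im,mask,mn=20):
    n,l,s,c=cv2.connectedComponentsWithStats(mask.astype(np.uint8))
    return [(s[i].tolist(),c[i].round(1).tolist()) for i in range(1,n) if s[i][4]>mn],l
E
python3 - <<'E'
from h import *
st=read_state()
for n,(x0,y0,x1,y1) in {'scene0':(160,150,330,260),'side0':(210,160,320,280),'wrist0':(90,0,220,250)}.items():
    im=ld(n); m=np.zeros((384,512),bool); m[y0:y1,x0:x1]=(im['pixels'].max(2)<70)[y0:y1,x0:x1]
    B,l=blobs(im,m)
    for s,c in B:
        print(n,s,c)
        cs,_=cv2.findContours((m).astype(np.uint8)[s[1]:s[1]+s[3],s[0]:s[0]+s[2]],cv2.RETR_EXTERNAL,cv2.CHAIN_APPROX_NONE,offset=(s[0],s[1]))
        ct=max(cs,key=len); 
        if len(ct)>5:
            e=cv2.fitEllipse(ct); print('  ell',np.round(e[0],1),np.round(e[1],1),'z35',onz(im,e[0],35,st).round(1),'z71',onz(im,e[0],71,st).round(1))
E
```

```text
scene0 [277, 187, 11, 16, 129] [281.5, 194.4]
  ell [281.5 194.1] [ 9.5 16.9] z35 [515.6 -92.5] z71 [480.2 -60.5]
scene0 [181, 217, 26, 16, 315] [193.2, 224.6]
  ell [193.2 224.6] [14.9 25.1] z35 [562.6 171.9] z71 [525.2 191.9]
side0 [286, 176, 12, 16, 155] [291.1, 182.9]
  ell [291.1 182.6] [10.9 18. ] z35 [505.2 -94.3] z71 [490.1 -50.6]
side0 [210, 232, 9, 24, 128] [212.8, 245.4]
  ell [212.9 245.8] [ 7.3 23.2] z35 [573.9 192.4] z71 [554.8 219.8]
side0 [215, 232, 24, 22, 358] [227.2, 241.6]
  ell [226.8 241.7] [19.8 24. ] z35 [552.6 168.2] z71 [534.8 197. ]
wrist0 [131, 0, 44, 53, 1562] [151.3, 26.3]
  ell [152.3  26.2] [38.8 58.6] z35 [553.3 173.6] z71 [566.3 162.4]
wrist0 [109, 219, 24, 18, 160] [122.8, 227.5]
  ell [120.7 229.4] [ 9.4 28.2] z35 [495.1 -80.2] z71 [514.3 -64.4]
wrist0 [154, 237, 16, 13, 133] [162.8, 244.3]
  ell [162.8 244.4] [12.  15.4] z35 [553.5 -99.5] z71 [566.5 -81.7]
```

step_arm(slide=[[-4,1.7,1.5],[-4,1.7,1.5],[-4,1.7,1.5],[-4,1.7,1.5],[0,0,0],[0,0,0],[0,0,0],[0,0,0]], angular=[[0,0,0],[0,0,0],[0,0,0],[0,0,0],[0,0,-0.15],[0,0,-0.15],[0,0,-0.15],[0,0,-0.15]], gripper=[0.7,0.7,0.7,0.7,0.7,0.7,0.7,0.7])

```text
time_s: 0.95
ee_pos: [504.1, -69.8, 165.2]
eef_rot: [0.954, 0.3, -0.004, -0.001]
ft_force: [0.3, -1.2, -0.1]
finger_gap: 59.8
```

Run:
```python
from h import *
s=read_state(); print(s['ee_pos'],Rn.from_quat(s['eef_rot']).as_matrix()[:,0],s['qpos'],s['finger_gap'])
np.savez('s1.npz',**s); save('wrist','w1')
w=cv2.imread('pics/w1.png'); cv2.imwrite('pics/w1b.png',cv2.resize(w,(800,600)))
```

```text
[504.10806571 -69.84873506 165.24884458] [ 0.82040171  0.57175175 -0.00640059] [ 0.15109637  0.41278283 -0.14848308  1.9482372   0.08373454  0.79405635
  0.56434328] 59.830675843204276
```

View pics/w1b.png

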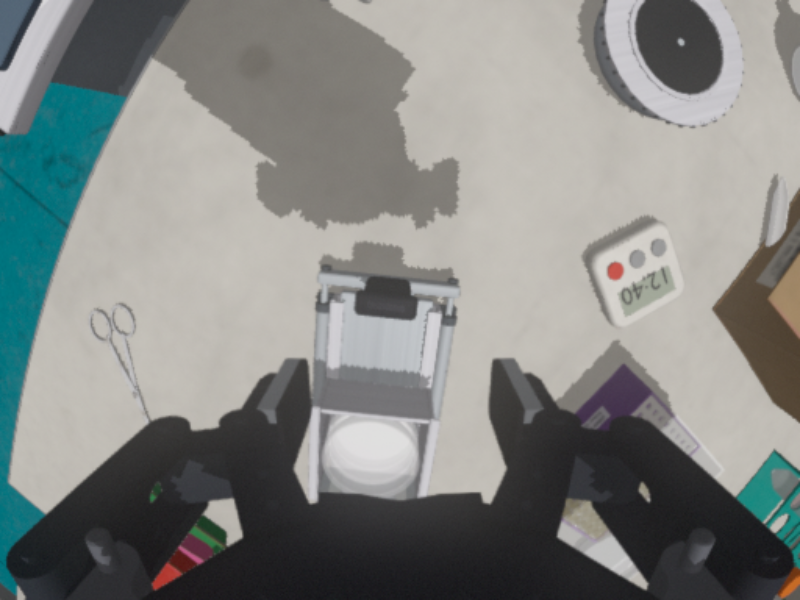

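Run:
```python
from h import *
im=ld('w1'); st=ld('s1')
P=im['pixels']; k=512/800
m=np.zeros((384,512),bool); m[160:215,210:300]=(P.max(2)<60)[160:215,210:300]
print(blobs(im,m)[0])
w=cv2.resize(cv2.imread('pics/w1.png')[150:330,180:320],None,fx=4.2,fy=4.2,interpolation=cv2.INTER_CUBIC);w=cv2.resize(w,None,fx=0.78,fy=0.78);cv2.imwrite('pics/w1c.png',w); print(w.shape)
f=lambda u,v,z:onz(im,(u*k,v*k),z,st)
for nm,a,b,z in [('rim',(313,415),(438,418),67),('bar',(322,270),(458,284),24)]:
    A,B=f(*a,z),f(*b,z); d=B-A; print(nm,A.round(1),B.round(1),np.linalg.norm(d).round(1),np.degrees(np.arctan2(d[1],d[0])),((A+B)/2).round(1))
mm=m.astype(np.uint8)
u,v=np.nonzero(m)[1],np.nonzero(m)[0]
print('cap c',onz(im,(246.5,190.5),70,st))
# turntable
m=np.zeros((384,512),bool); m[0:66,395:470]=(P.max(2)<60)[0:66,395:470]
print(blobs(im,m)[0]); ct=max(cv2.findContours(m.astype(np.uint8),0,1)[0],key=len); e=cv2.fitEllipse(ct); print(e, onz(im,e[0],35,st), onz(im,(681*k,42*k),35,st))
```

```text
[]
(590, 459, 3)
rim [ 502.5 -158.8] [ 564.5 -116.8] 74.9 34.108443922611194 [ 533.5 -137.8]
bar [459.3 -92.1] [534.9 -50.3] 86.4 28.93246144043947 [497.1 -71.2]
cap c [496.49590186 -72.7233373 ]
[]Traceback (most recent call last):
  File "<stdin>", line 15, in <module>
ValueError: max() iterable argument is empty
```

View pics/w1c.png

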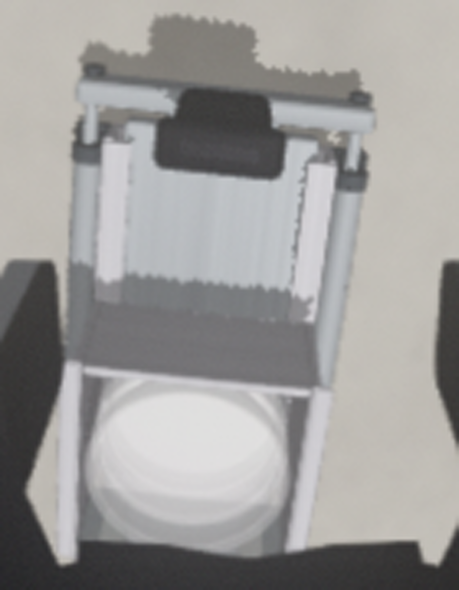

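Run:
```python
from h import *
im=ld('w1'); st=ld('s1')
P=im['pixels']; k=512/800
f=lambda u,v,z:onz(im,(180+u/3.276,150+v/3.276),z,st)
for nm,a,b,z in [('rim',(63,362),(331,388),67),('bar',(78,90),(375,120),22),('cap',(157,145),(283,157),71),('left wall',(66,362),(68,560),67),('right',(327,390),(300,550),67)]:
    A,B=f(*a,z),f(*b,z); d=B-A; print(nm,A.round(1),B.round(1),np.linalg.norm(d).round(1),np.degrees(np.arctan2(d[1],d[0])).round(1),((A+B)/2).round(1))
m=np.zeros((384,512),bool); m[0:66,395:470]=(P.max(2)<90)[0:66,395:470]
print(P[27,430],blobs(im,m)[0]); ct=max(cv2.findContours(m.astype(np.uint8),0,1)[0],key=len); e=cv2.fitEllipse(ct); print(e, onz(im,e[0],35,st), onz(im,(681*k,42*k),35,st))
```

```text
rim [ 498.8 -154.6] [ 565.6 -117.2] 76.6 29.3 [ 532.2 -135.9]
bar [459.9 -98. ] [539.5 -53.8] 91.0 29.0 [499.7 -75.9]
cap [485.5 -84.1] [513.6 -68.3] 32.2 29.4 [499.5 -76.2]
left wall [ 499.5 -154.1] [ 537.3 -218.5] 74.6 -59.7 [ 518.4 -186.3]
right [ 565.1 -118.4] [ 594.2 -170.8] 60.0 -61.0 [ 579.6 -144.6]
[65 65 63] [([407, 0, 55, 60, 2542], [434.2, 27.9])]
((434.25726318359375, 27.895471572875977), (48.3399658203125, 65.63214874267578), 146.6531219482422) [559.406203   172.00262109] [560.27748998 174.57736634]
```

step_arm(slide=[[0,0,0],[-0.7,0.3,2],[0,0,3],[0,0,3],[0,0,3],[0,0,1.5],[0,0,0]], angular=[[0,0,0.1],[0,0,0],[0,0,0],[0,0,0],[0,0,0],[0,0,0],[0,0,0]], gripper=[0.7,0.7,0.7,0.7,0.7,0.7,0.7])

```text
time_s: 1.7
ee_pos: [500.1, -77.0, 36.9]
eef_rot: [0.97, 0.243, -0.002, -0.0]
ft_force: [-0.5, -0.1, 0.5]
finger_gap: 59.5
```

Run:
```python
from h import *
s=read_state(); print(s['ee_pos'],Rn.from_quat(s['eef_rot']).as_matrix().round(4),s['ft_force'],s['finger_gap'])
np.savez('s2.npz',**s); save('wrist','w2')
w=cv2.imread('pics/w2.png'); cv2.imwrite('pics/w2b.png',cv2.resize(w,(800,600)))
save('scene','sc2');a=cv2.imread('pics/sc2.png'); cv2.imwrite('pics/sc2b.png',cv2.resize(a[110:260,200:380],None,fx=4,fy=4,interpolation=cv2.INTER_CUBIC))
```

```text
[500.1167162  -77.00288069  36.88090477] [[ 8.815e-01  4.721e-01 -3.900e-03]
 [ 4.721e-01 -8.815e-01 -8.000e-04]
 [-3.800e-03 -1.100e-03 -1.000e+00]] [-0.45234477 -0.07418612  0.48170507] 59.53719101830943
```

View pics/w2b.png

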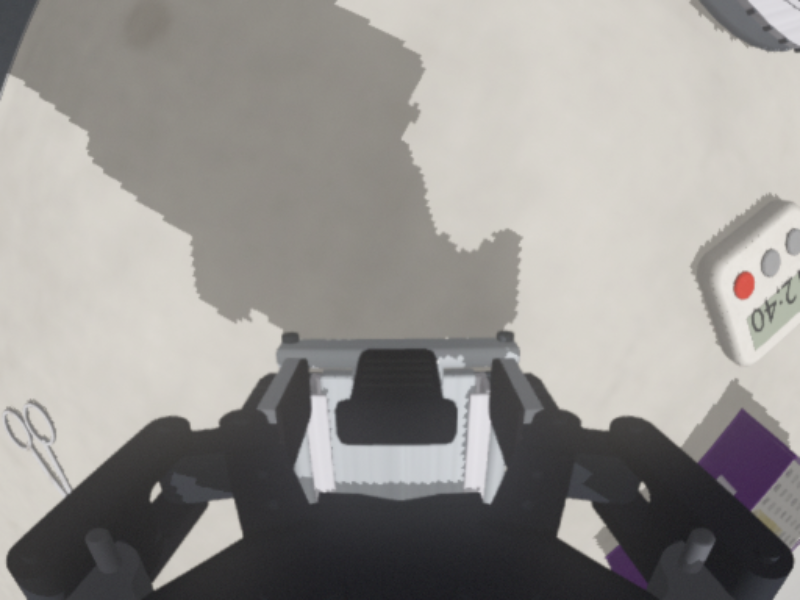

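View pics/sc2b.png

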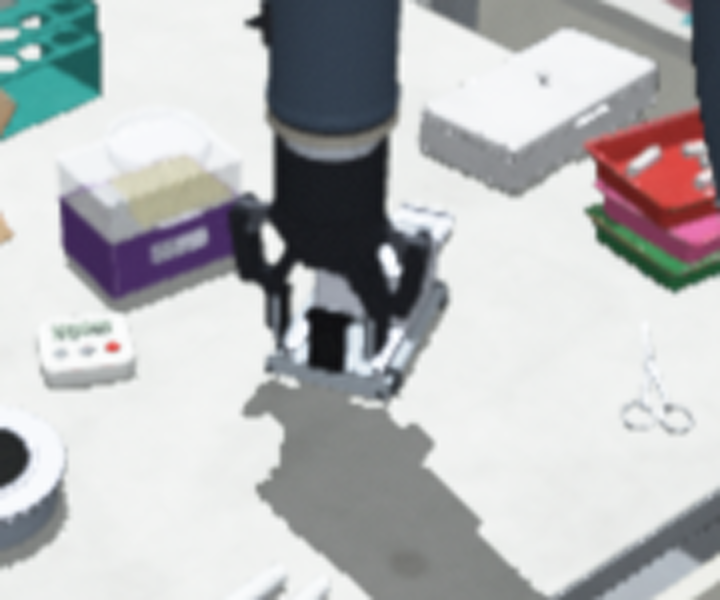

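step_arm(slide=[[0,0,0.5],[0,0,0],[0,0,0],[0,0,0],[0,0,0],[0,0,0],[0,0,0]], angular=[[0,0,-0.02],[0,0,0],[0,0,0],[0,0,0],[0,0,0],[0,0,0],[0,0,0]], gripper=[0.5,0.2,0.2,0.2,0.2,0.2,0.2], grip_force=60)

```text
time_s: 2.5
ee_pos: [499.9, -78.6, 35.6]
eef_rot: [0.967, 0.253, -0.001, 0.001]
ft_force: [0.8, -0.4, -9.1]
finger_gap: 26.9
```

step_arm(slide=[[0,-1.5,0],[0,-1.5,0],[0,-1.5,0],[0,-1.5,0]], angular=[[0,0,0],[0,0,0],[0,0,0],[0,0,0]], gripper=[0.2,0.2,0.2,0.2])

```text
time_s: 2.9
ee_pos: [475.2, -33.4, 35.7]
eef_rot: [0.969, 0.249, 0.002, 0.006]
ft_force: [5.9, -9.2, -12.5]
finger_gap: 26.8
```

step_arm(slide=[[0,-1.2,0],[0,-1.2,0],[0,-0.8,0],[0,-0.5,0]], angular=[[0,0,0],[0,0,0],[0,0,0],[0,0,0]], gripper=[0.2,0.2,0.2,0.2])

```text
time_s: 3.3
ee_pos: [460.1, -5.6, 35.7]
eef_rot: [0.969, 0.246, 0.004, 0.01]
ft_force: [5.6, -8.2, -13.7]
finger_gap: 27.0
```

step_arm(slide=[[0,-0.5,0],[0,-0.4,0],[0,-0.4,0]], angular=[[0,0,0],[0,0,0],[0,0,0]], gripper=[0.2,0.2,0.2])

```text
time_s: 3.6
ee_pos: [459.8, -5.1, 35.8]
eef_rot: [0.971, 0.24, 0.008, 0.016]
ft_force: [9.9, -17.3, -18.1]
finger_gap: 27.0
```

Run:
```python
from h import *
s=read_state(); print(s['ee_pos'],Rn.from_quat(s['eef_rot']).as_matrix().round(4),s['ft_force'],s['finger_gap'])
np.savez('s3.npz',**s); save('wrist','w3')
w=cv2.imread('pics/w3.png'); cv2.imwrite('pics/w3b.png',cv2.resize(w,(800,600)))
save('side','sd3');a=cv2.imread('pics/sd3.png'); cv2.imwrite('pics/sd3b.png',cv2.resize(a[110:260,200:380],None,fx=4,fy=4,interpolation=cv2.INTER_CUBIC))
```

```text
[459.84133846  -5.11508352  35.83320449] [[ 0.8848  0.4654  0.0225]
 [ 0.4659 -0.8844 -0.028 ]
 [ 0.0068  0.0352 -0.9994]] [  9.93102402 -17.29984478 -18.11387662] 27.01305913059068
```

View pics/w3b.png

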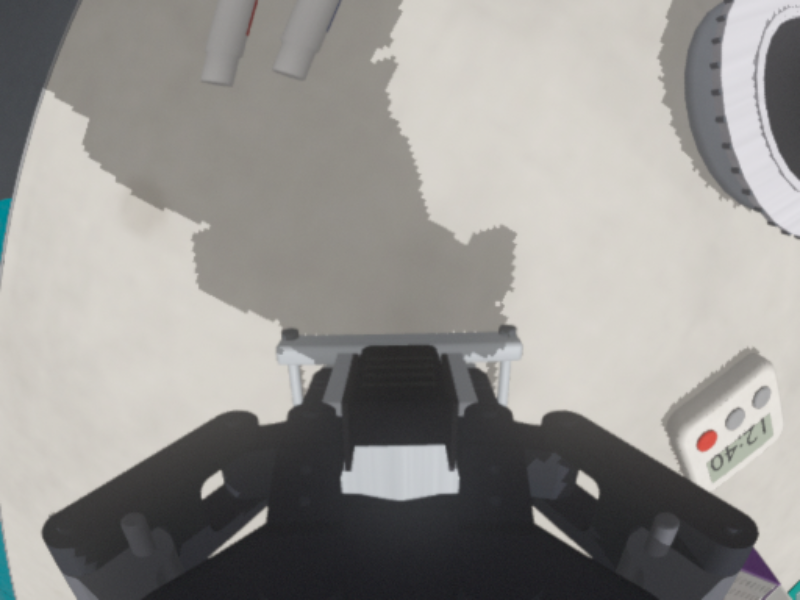

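View pics/sd3b.png

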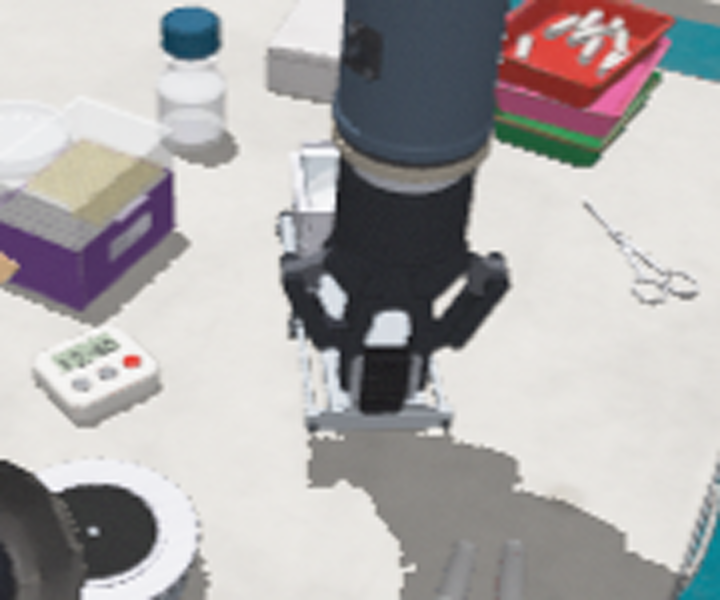

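step_arm(slide=[[0,0,0],[0,0,0],[0,0,0],[0,0,0],[0,0,0],[0,0,0],[0,0,0],[0,0,0]], angular=[[0,0,0],[0,0,0],[0,0,0],[0,0,0],[0,0,0],[0,0,0],[0,0,0],[0,0,0]], gripper=[0.2,0.2,0.2,0.8,0.8,0.8,0.8,0.8])

```text
time_s: 4.5
ee_pos: [463.8, -8.2, 37.7]
eef_rot: [0.971, 0.238, 0.011, 0.019]
ft_force: [-0.4, -0.1, 0.5]
finger_gap: 68.3
```

step_arm(slide=[[0,0,0],[0,0,0],[0,0,0],[0,0,0],[0,0,0],[0,0,0],[0,0,0],[0,0,0]], angular=[[0,0,0],[0,0,0],[0,0,0],[0,0,0],[0,0,0],[0,0,0],[0,0,0],[0,0,0]], gripper=[0.8,0.8,0.8,0.8,0.8,0.8,0.8,0.8])

```text
time_s: 5.3
ee_pos: [463.8, -8.0, 37.8]
eef_rot: [0.971, 0.238, 0.011, 0.019]
ft_force: [0.9, -0.6, 0.7]
finger_gap: 68.4
```

Run:
```python
from h import *
s=read_state(); print(s['ee_pos'],Rn.from_quat(s['eef_rot']).as_matrix().round(4),s['ft_force'],s['finger_gap'])
for n in ['scene','side']:
    save(n,n+'4');a=cv2.imread(f'pics/{n}4.png'); cv2.imwrite(f'pics/{n}4b.png',cv2.resize(a[110:260,200:380],None,fx=4,fy=4,interpolation=cv2.INTER_CUBIC))
```

```text
[463.77979516  -7.95200749  37.84650255] [[ 0.8863  0.4622  0.0298]
 [ 0.463  -0.8858 -0.0309]
 [ 0.0121  0.0412 -0.9991]] [ 0.88986586 -0.57292314  0.7141611 ] 68.4448643862506
```

View pics/scene4b.png

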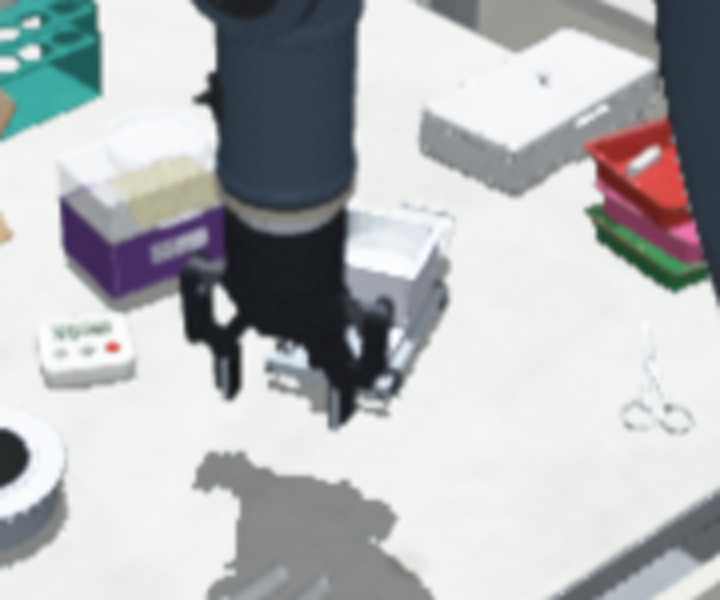

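View pics/side4b.png

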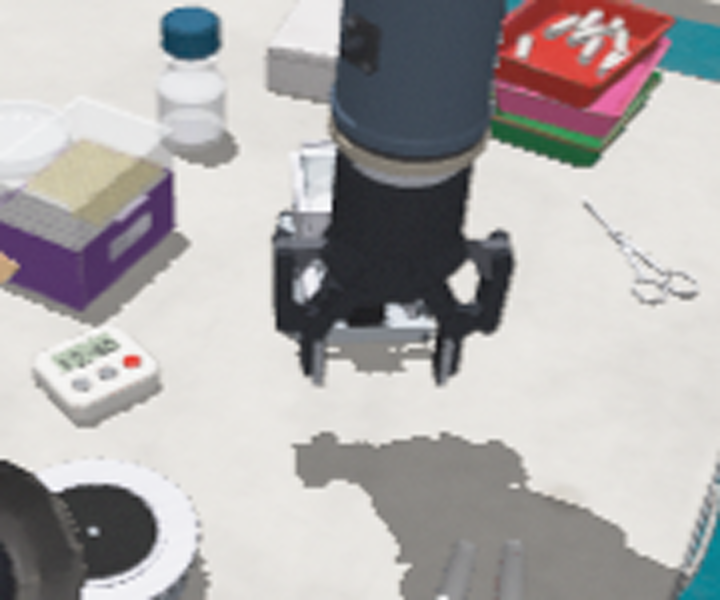

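step_arm(slide=[[0,0,-4.7],[0,0,-4.7],[0,0,-4.7],[0,5,0],[0,5,0],[0,5,0],[0,5,0],[0,4,0]], angular=[[0.04,-0.012,-0.03],[0,0,0],[0,0,0],[0,0,0],[0,0,0],[0,0,0],[0,0,0],[0,0,0]], gripper=[1,1,1,1,1,1,1,1])

```text
time_s: 6.2
ee_pos: [583.1, -212.8, 185.8]
eef_rot: [0.966, 0.26, 0.0, -0.0]
ft_force: [0.0, 0.3, -0.0]
finger_gap: 85.4
```

Run:
```python
from h import *
s=read_state(); print(s['ee_pos'],Rn.from_quat(s['eef_rot']).as_matrix().round(4),s['ft_force'],s['finger_gap'])
np.savez('s5.npz',**s); save('wrist','w5')
w=cv2.imread('pics/w5.png'); cv2.imwrite('pics/w5b.png',cv2.resize(w,(800,600)))
for n in ['scene','side']:
    save(n,n+'5');a=cv2.imread(f'pics/{n}5.png'); cv2.imwrite(f'pics/{n}5b.png',cv2.resize(a[110:260,200:380],None,fx=4,fy=4,interpolation=cv2.INTER_CUBIC))
```

```text
[ 583.06788806 -212.83984091  185.76900456] [[ 8.645e-01  5.026e-01  7.000e-04]
 [ 5.026e-01 -8.645e-01  9.000e-04]
 [ 1.100e-03 -4.000e-04 -1.000e+00]] [ 0.0331468   0.26696932 -0.0495199 ] 85.35025806784454
```

View pics/w5b.png

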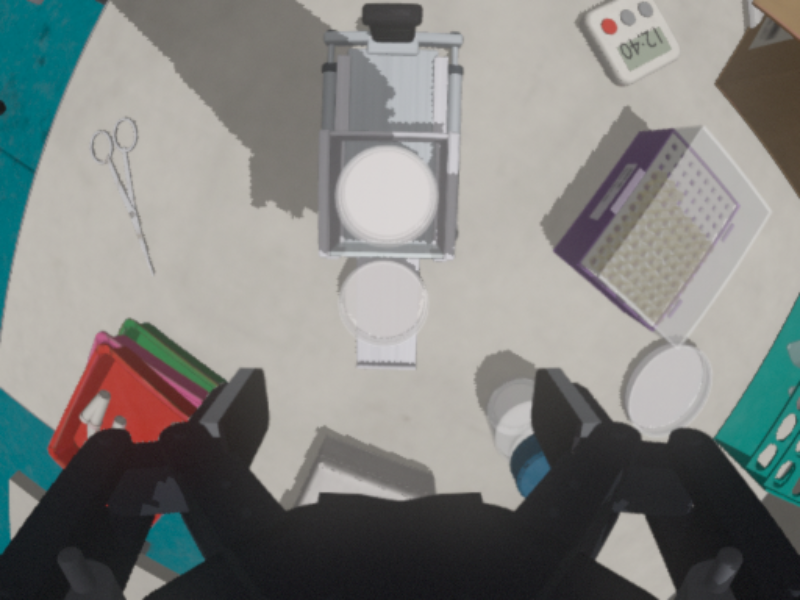

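View pics/scene5b.png

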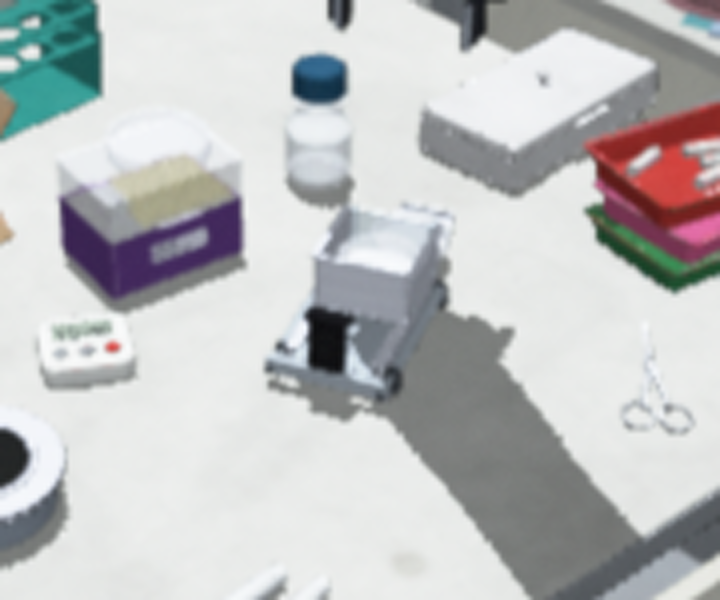

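View pics/side5b.png

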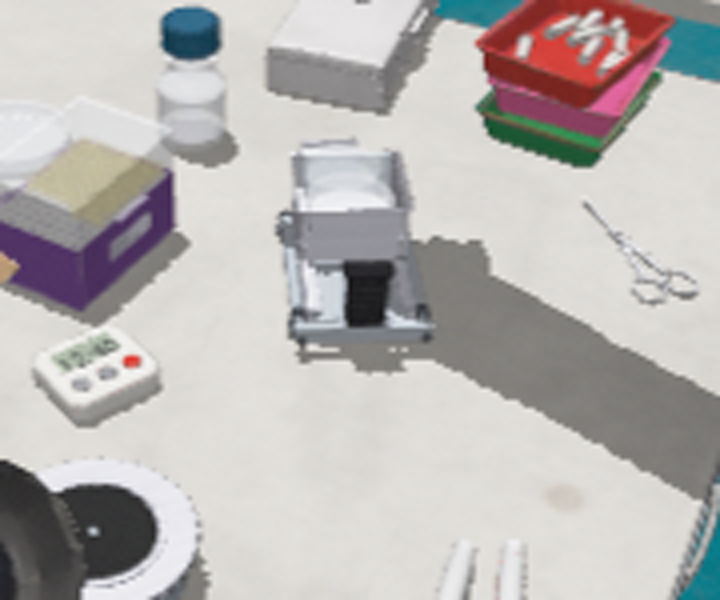

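Run:
```python
from h import *
im=ld('w5'); st=ld('s5')
w=cv2.resize(cv2.imread('pics/w5.png')[150:330,170:370],None,fx=4,fy=4,interpolation=cv2.INTER_CUBIC);w=cv2.resize(w,(800,720))[:600];cv2.imwrite('pics/w5c.png',w)
k=512/800
ang=np.radians(29.4); ex=np.array([np.cos(ang),np.sin(ang)]); ey=np.array([-ex[1],ex[0]]); O=np.array([549.9,-167.3])
def g(nm,u,v,z):
    p=onz(im,(u*k,v*k),z,st); print(nm,p.round(1),'disp',(ex@(p-O)).round(1),(ey@(p-O)).round(1))
g('dishtop',385,291,27);g('dish bot/whole',383,303,19.5);
g('tongue endL',357,364,18);g('tongue endR',415,366,18)
g('bottle cap',540,465,103);g('bottle base',512,415,0)
g('boxcorner',325,432,40);g('boxcorner2',435,465,40)
g('rimL',319,253,67);g('rimR',453,257,67);g('cap',392,13,71);g('topdish',386,195,50)
```

```text
dishtop [ 580.8 -227.3] disp -2.5 -67.5
dish bot/whole [ 584.7 -237.3] disp -4.0 -78.1
tongue endL [ 591.4 -287.6] disp -22.9 -125.2
tongue endR [ 628.7 -267.6] disp 19.4 -126.0
bottle cap [ 708.5 -256.7] disp 94.3 -155.8
bottle base [ 726.4 -273.1] disp 101.8 -178.8
boxcorner [ 594.  -338.6] disp -45.7 -170.9
boxcorner2 [ 678.9 -323.1] disp 35.9 -199.1
rimL [ 532.4 -217.1] disp -39.7 -34.8
rimR [ 600.3 -180.4] disp 37.5 -36.2
cap [499.7 -77. ] disp 0.6 103.3
topdish [ 549.5 -170.1] disp -1.8 -2.2
```

View pics/w5c.png

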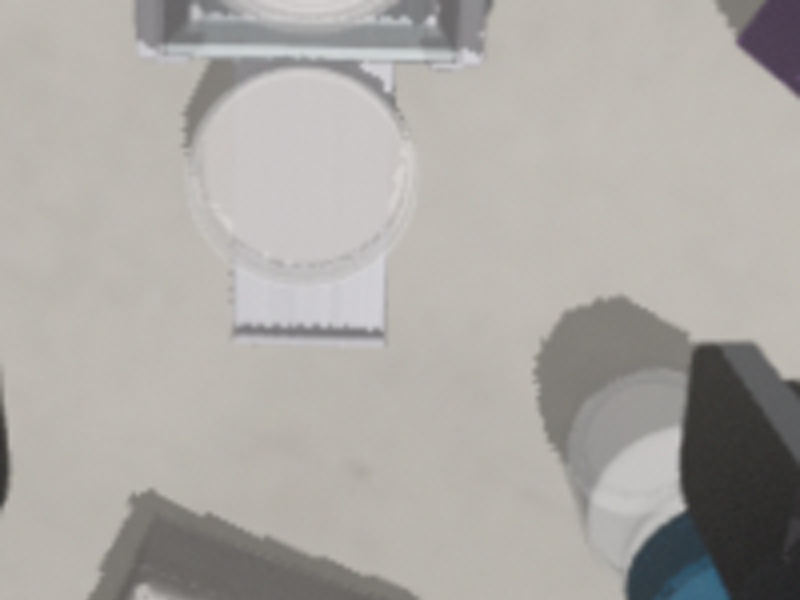

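step_arm(slide=[[-1.0,1.9,0],[0,0,4],[0,0,4],[0,0,3.5],[0,0,1.5],[0,0,0]], angular=[[0,0,0],[0,0,0],[0,0,0],[0,0,0],[0,0,0],[0,0,0]], gripper=[1,1,1,1,1,1])

```text
time_s: 6.95
ee_pos: [582.8, -229.0, 51.5]
eef_rot: [0.965, 0.261, 0.001, -0.002]
ft_force: [-0.5, 0.1, 0.1]
finger_gap: 85.4
```

Run:
```python
from h import *
s=read_state(); print(s['ee_pos'],Rn.from_quat(s['eef_rot']).as_matrix().round(4),s['ft_force'],s['finger_gap'])
np.savez('s6.npz',**s); save('wrist','w6')
w=cv2.imread('pics/w6.png'); cv2.imwrite('pics/w6b.png',cv2.resize(w,(800,600)))
```

```text
[ 582.82849205 -229.01727414   51.52471877] [[ 8.635e-01  5.043e-01  8.000e-04]
 [ 5.043e-01 -8.635e-01  4.000e-03]
 [ 2.700e-03 -3.100e-03 -1.000e+00]] [-0.46239107  0.05536715  0.06605404] 85.35959365428859
```

View pics/w6b.png

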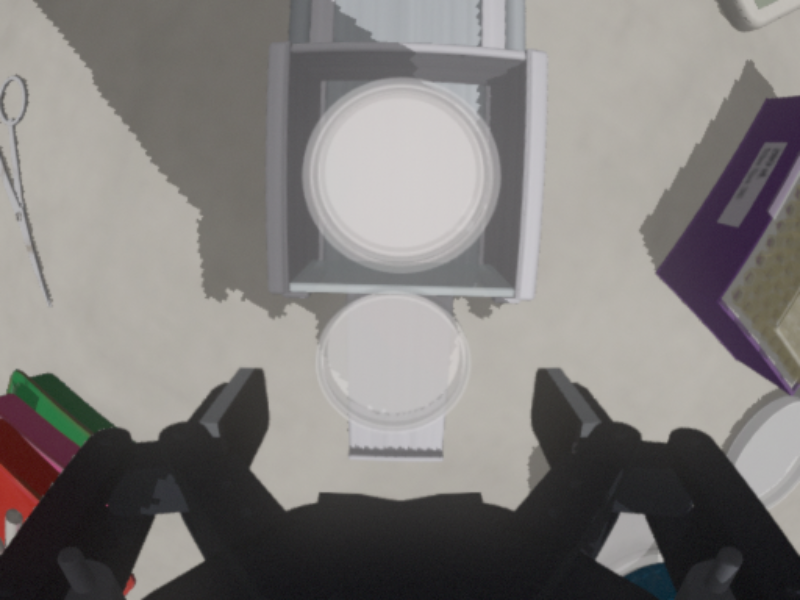

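Run:
```python
from h import *
im=ld('w6'); st=ld('s6');k=.64
R=Rn.from_quat(st['eef_rot']).as_matrix()
for u,v,z in [(393,361,24),(393,361,27),(318,365,25),(470,362,25),(395,428,25)]:
    p=onz(im,(u*k,v*k),z,st); print(p.round(1),(R.T@(np.array([*p,z])-st['ee_pos'])).round(1))
```

```text
[ 583.8 -234.9] [-2.2  5.6 27.5]
[ 583.1 -233.8] [-2.2  4.3 24.5]
[ 558.6 -251.5] [-32.3   7.2  26.4]
[ 610.4 -219.6] [28.5  5.9 26.6]
[ 599.8 -261. ] [-1.5 36.3 26.4]
```

step_arm(slide=[[-0.2,0.5,1.5],[0,0,1.3],[0,0,0.8],[0,0,0]], angular=[[0,0,0],[0,0,0],[0,0,0],[0,0,0]], gripper=[1,1,1,1], grip_force=25)

```text
time_s: 7.4
ee_pos: [586.1, -234.1, 17.2]
eef_rot: [0.965, 0.262, 0.003, -0.0]
ft_force: [0.3, -0.1, 0.7]
finger_gap: 85.6
```

step_arm(slide=[[-0.2,0,0.6],[0,0,0],[0,0,0]], angular=[[0,0,0],[0,0,0],[0,0,0]], gripper=[1,1,1])

```text
time_s: 7.7
ee_pos: [584.7, -235.3, 11.2]
eef_rot: [0.965, 0.262, 0.004, -0.0]
ft_force: [0.6, -0.6, 0.5]
finger_gap: 85.7
```

Run:
```python
from h import *
s=read_state(); print(s['ee_pos'],s['ft_force'],Rn.from_quat(s['eef_rot']).as_matrix().round(4)[:,2])
np.savez('s7.npz',**s); save('wrist','w7')
w=cv2.imread('pics/w7.png'); cv2.imwrite('pics/w7b.png',cv2.resize(w[200:],(800,287)))
```

```text
[ 584.66765467 -235.34433199   11.24471277] [ 0.59350186 -0.56133335  0.45322658] [ 0.0072  0.0024 -1.    ]
```

View pics/w7b.png

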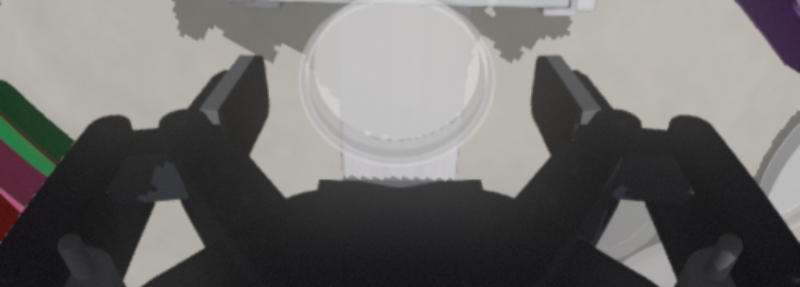

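step_arm(slide=[[0,0,0],[0,0,0],[0,0,0],[0,0,0],[0,0,0],[0,0,0]], angular=[[0,0,0],[0,0,0],[0,0,0],[0,0,0],[0,0,0],[0,0,0]], gripper=[0.8,0.7,0.6,0.6,0.6,0.6], grip_force=25)

```text
time_s: 8.35
ee_pos: [585.2, -235.5, 12.4]
eef_rot: [0.965, 0.262, 0.004, 0.0]
ft_force: [0.7, 0.1, 0.0]
finger_gap: 60.0
```

Run:
```python
from h import *
s=read_state(); print(s['ee_pos'],s['ft_force'],s['finger_gap'])
np.savez('s8.npz',**s); save('wrist','w8')
w=cv2.imread('pics/w8.png'); cv2.imwrite('pics/w8b.png',cv2.resize(w[200:],(800,287)))
```

```text
[ 585.21504197 -235.5165237    12.37523666] [0.71497478 0.08808313 0.02753111] 60.04549468580948
```

View pics/w8b.png

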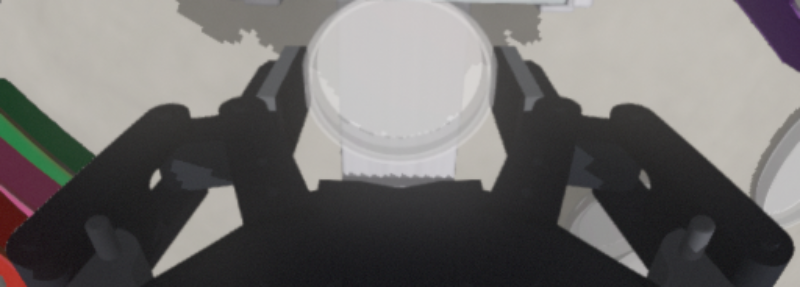

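step_arm(slide=[[0,0,-0.5],[0,0,-1],[0,0,-2],[0,0,-3],[0,0,-3],[0,0,-3],[0,0,-2],[0,0,0]], angular=[[0,0,0],[0,0,0],[0,0,0],[0,0,0],[0,0,0],[0,0,0],[0,0,0],[0,0,0]], gripper=[0.6,0.6,0.6,0.6,0.6,0.6,0.6,0.6])

```text
time_s: 9.2
ee_pos: [583.7, -235.7, 167.6]
eef_rot: [0.965, 0.262, 0.005, 0.0]
ft_force: [0.8, 0.3, -0.2]
finger_gap: 60.3
```

Run:
```python
from h import *
s=read_state(); print(s['ee_pos'],s['ft_force'],s['finger_gap'],Rn.from_quat(s['eef_rot']).as_matrix().round(4))
np.savez('s9.npz',**s); save('wrist','w9')
w=cv2.imread('pics/w9.png'); cv2.imwrite('pics/w9b.png',cv2.resize(w,(800,600)))
save('side','sd9');a=cv2.imread('pics/sd9.png'); cv2.imwrite('pics/sd9b.png',cv2.resize(a[40:240,180:380],None,fx=3,fy=3,interpolation=cv2.INTER_CUBIC))
```

```text
[ 583.65113539 -235.65570241  167.56672618] [ 0.77955328  0.30710664 -0.15734488] 60.33537225008475 [[ 0.8629  0.5053  0.0097]
 [ 0.5053 -0.8629  0.0017]
 [ 0.0092  0.0034 -1.    ]]
```

View pics/w9b.png

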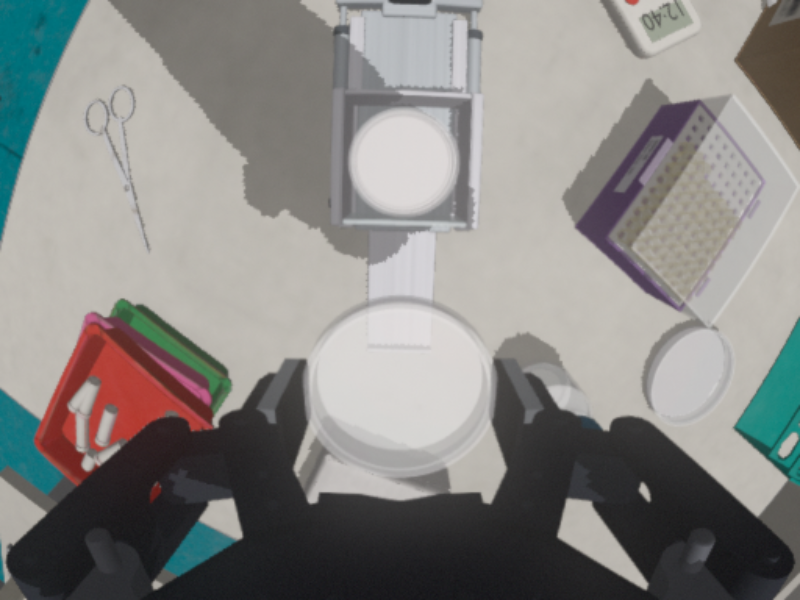

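View pics/sd9b.png

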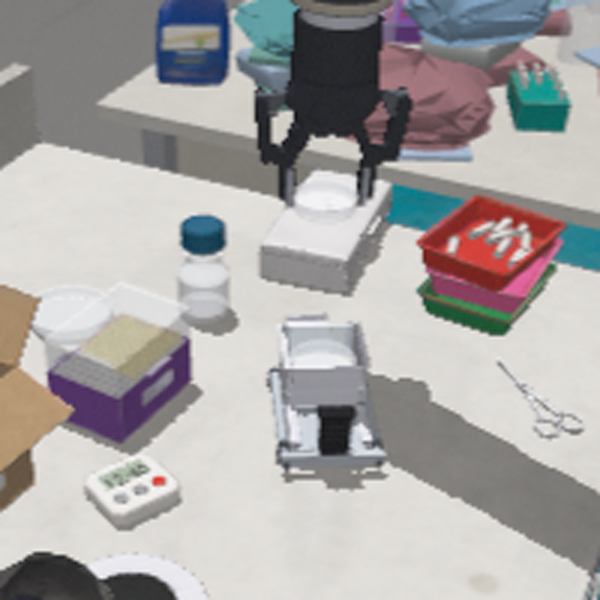

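step_arm(slide=[[1,-2,0],[2,-4,0],[2,-4,0],[2,-4,0],[2,-4,0],[2,-4,0],[2,-4,0],[1,-2,0]], angular=[[0,0,0],[0,0,0],[0,0,0],[0,0,0],[0,0,0],[0,0,0],[0,0,0],[0,0,0]], gripper=[0.6,0.6,0.6,0.6,0.6,0.6,0.6,0.6])

```text
time_s: 10.1
ee_pos: [555.8, 82.5, 155.6]
eef_rot: [0.966, 0.257, -0.004, -0.001]
ft_force: [0.6, -0.1, -1.0]
finger_gap: 59.9
```

Run:
```python
from h import *
im=ld('w9');st=ld('s9');R=Rn.from_quat(st['eef_rot']).as_matrix()
for u,v in [(400.5,386),(306,387),(495,387),(400,297),(400,475)]:
  for z in (168+7,168+14):
    p=onz(im,(u*.64,v*.64),z,st); print((R.T@(np.array([*p,z])-st['ee_pos'])).round(1))
s=read_state(); print(s['ee_pos'],s['ft_force'],s['finger_gap'],Rn.from_quat(s['eef_rot']).as_matrix().round(4))
np.savez('s10.npz',**s); im=save('wrist','w10'); st=s
w=cv2.imread('pics/w10.png'); cv2.imwrite('pics/w10b.png',cv2.resize(w,(800,600)))
```

```text
[ 0.7 -0.6 -7.4]
[  0.6  -4.1 -14.4]
[-30.3   0.1  -7.7]
[-28.7  -3.5 -14.7]
[31.8  0.3 -7.1]
[ 30.2  -3.2 -14.2]
[  0.5 -30.5  -7.5]
[  0.5 -32.5 -14.5]
[ 0.6 35.7 -7.3]
[  0.5  30.3 -14.3]
[555.79516744  82.46647065 155.61114364] [ 0.59576081 -0.14289905 -0.99686888] 59.947900791588744 [[ 8.677e-01  4.969e-01 -9.200e-03]
 [ 4.970e-01 -8.678e-01  5.000e-04]
 [-7.700e-03 -5.100e-03 -1.000e+00]]
```

View pics/w10b.png

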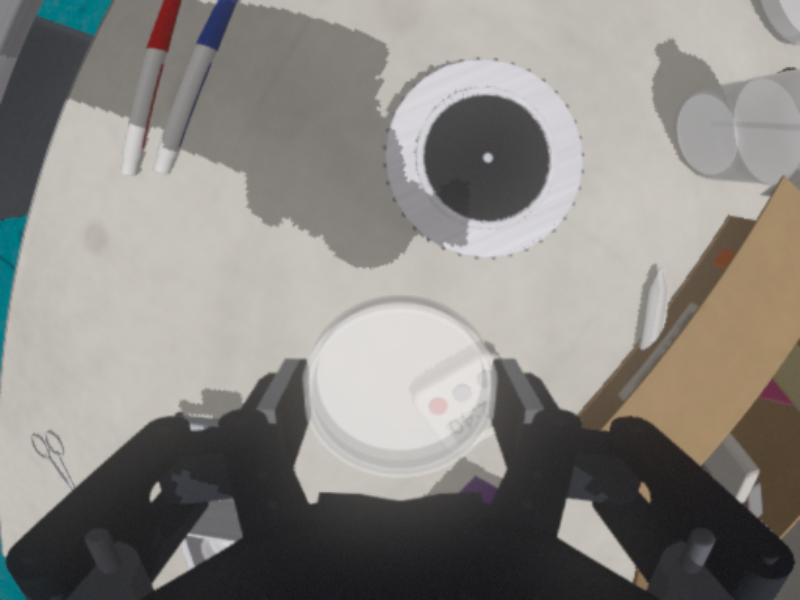

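Run:
```python
from h import *
im=ld('w10');st=ld('s10');R=Rn.from_quat(st['eef_rot']).as_matrix()
P=im['pixels'];m=np.zeros((384,512),bool); m[50:150,255:365]=(P.max(2)<80)[50:150,255:365]
print(blobs(im,m)[0]);ct=max(cv2.findContours(m.astype(np.uint8),0,1)[0],key=len); e=cv2.fitEllipse(ct)
# back-project contour
q=np.array([onz(im,c[0],35,st) for c in ct]); (cx,cy),r=cv2.minEnclosingCircle(q.astype(np.float32)); print(cx,cy,r,q.mean(0))
for uv in [e[0],(488*.64,157*.64),(484*.64,157*.64)]:
    p=onz(im,uv,35,st); d=R.T@(np.array([*p,35])-st['ee_pos']); print(p.round(1),d.round(1))
for u in (386,583): print(onz(im,(u*.64,158*.64),35,st))
for v in (60,257): print(onz(im,(485*.64,v*.64),35,st))
```

```text
[([272, 62, 78, 78, 4733], [310.7, 100.8])]
559.5218505859375 173.9447784423828 35.561519622802734 [559.35814756 173.8225656 ]
[558.9 173.4] [ 48.9 -76.8 120.6]
[560.  174.4] [ 50.3 -77.1 120.6]
[558.1 173.2] [ 48.  -77.  120.6]
[510.83478683 144.50212383]
[608.7564688  205.57398161]
[530.27069714 222.94155955]
[588.58578103 124.10035552]
```

step_arm(slide=[[2.5,-3.9,0],[2.4,-3.8,0],[0,0,2],[0,0,3],[0,0,3],[0,0,2],[0,0,0],[0,0,0]], angular=[[0,0,0],[0,0,0],[-0.005,0.008,0],[0,0,0],[0,0,0],[0,0,0],[0,0,0],[0,0,0]], gripper=[0.6,0.6,0.6,0.6,0.6,0.6,0.6,0.6])

```text
time_s: 10.95
ee_pos: [553.7, 176.0, 45.1]
eef_rot: [0.965, 0.261, -0.006, -0.001]
ft_force: [-0.2, 0.1, 0.4]
finger_gap: 60.1
```

Run:
```python
from h import *
s=read_state(); R=Rn.from_quat(s['eef_rot']).as_matrix(); print(s['ee_pos'],s['ft_force'],s['finger_gap'],R.round(4))
print('err tool',R.T@(np.array([559.6,174,42])-s['ee_pos']))
np.savez('s11.npz',**s); im=save('wrist','w11'); st=s
w=cv2.imread('pics/w11.png'); cv2.imwrite('pics/w11b.png',cv2.resize(w,(800,600)))
P=im['pixels']
save('scene','sc11');a=cv2.imread('pics/sc11.png'); cv2.imwrite('pics/sc11b.png',cv2.resize(a[130:280,110:290],None,fx=4,fy=4,interpolation=cv2.INTER_CUBIC))
```

```text
[553.6873828  176.01414303  45.12587534] [-0.16684695  0.0870165   0.36176668] 60.090669934693 [[ 0.8639  0.5035 -0.0117]
 [ 0.5036 -0.864  -0.0019]
 [-0.0111 -0.0042 -0.9999]]
err tool [4.12835484 4.73062385 3.06019531]
```

View pics/w11b.png

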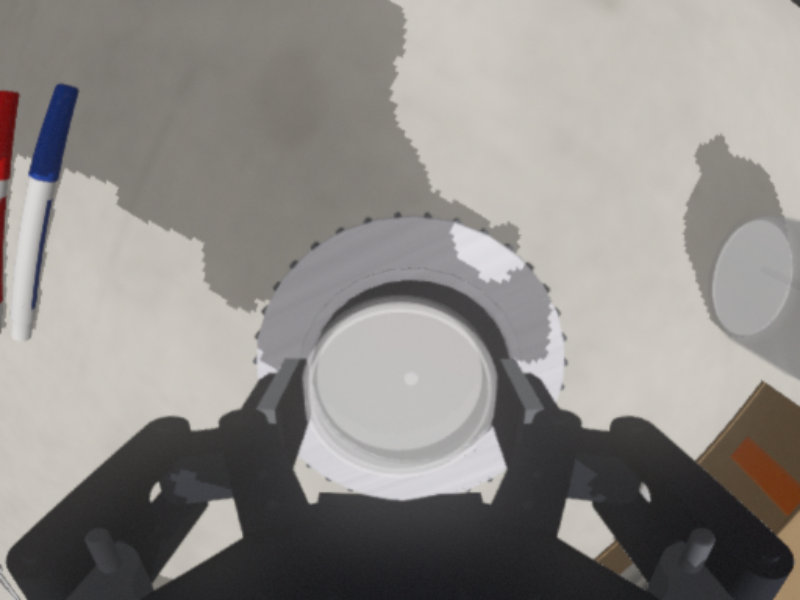

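View pics/sc11b.png

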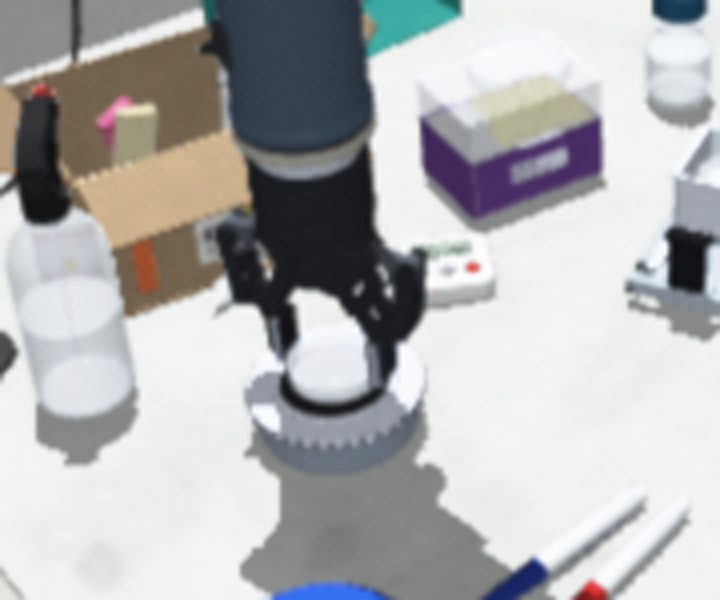

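Run:
```python
from h import *
im=ld('w11');st=ld('s11');R=Rn.from_quat(st['eef_rot']).as_matrix()
for u,v,z in [(411,379,35),(256,360,35),(566,360,35),(405,216,34)]:
    p=onz(im,(u*.64,v*.64),z,st); print(p.round(1),(R.T@(np.array([*p,z])-st['ee_pos'])).round(1))
```

```text
[560.1 173.7] [ 4.5  5.2 10.1]
[507.3 150.4] [-52.9  -1.2  10.7]
[606.7 208.7] [62.3 -1.5  9.4]
[528.6 223. ] [  2.1 -53.1  11.3]
```

step_arm(slide=[[0.38,0.5,0],[0,0,0],[0,0,0.3],[0,0,0.2],[0,0,0]], angular=[[-0.004,0.011,0],[0,0,0],[0,0,0],[0,0,0],[0,0,0]], gripper=[0.6,0.6,0.6,0.6,0.6])

```text
time_s: 11.55
ee_pos: [562.8, 173.6, 44.1]
eef_rot: [0.966, 0.26, 0.004, -0.0]
ft_force: [-0.1, -0.7, -0.4]
finger_gap: 59.7
```

Run:
```python
from h import *
s=read_state(); R=Rn.from_quat(s['eef_rot']).as_matrix(); print(s['ee_pos'],s['ft_force'],R.round(4)[:,2])
print('err tool',R.T@(np.array([559.7,174,42])-s['ee_pos']))
```

```text
[562.80697915 173.55991212  44.10365826] [-0.09038555 -0.67532046 -0.41203027] [ 0.0081  0.0028 -1.    ]
err tool [-2.48293245 -1.94503916  2.07948166]
```

step_arm(slide=[[-0.25,-0.2,0.3],[0,0,0.3],[0,0,0]], angular=[[0,0,0],[0,0,0],[0,0,0]], gripper=[0.6,0.6,0.6])

```text
time_s: 11.85
ee_pos: [559.2, 174.2, 37.5]
eef_rot: [0.966, 0.26, 0.004, -0.0]
ft_force: [-0.2, -0.5, -0.9]
finger_gap: 60.2
```

Run:
```python
from h import *
s=read_state(); R=Rn.from_quat(s['eef_rot']).as_matrix(); print(s['ee_pos'],s['ft_force'],R.round(4)[:,2])
print('err tool',R.T@(np.array([559.7,174,42])-s['ee_pos']))
```

```text
[559.19718324 174.21449793  37.53404788] [-0.18638115 -0.47017302 -0.87867857] [ 0.0079  0.0028 -1.    ]
err tool [ 0.36372554  0.44522718 -4.46240282]
```

Centred; about 2 mm left to go. Creep down watching the force.

step_arm(slide=[[0,0,0.1],[0,0,0.1],[0,0,0]], angular=[[0,0,0],[0,0,0],[0,0,0]], gripper=[0.6,0.6,0.6])

```text
time_s: 12.15
ee_pos: [559.1, 174.3, 35.1]
eef_rot: [0.965, 0.26, 0.004, -0.0]
ft_force: [-0.0, -0.4, 0.2]
finger_gap: 60.0
```

Run:
```python
from h import *
s=read_state(); R=Rn.from_quat(s['eef_rot']).as_matrix(); print(s['ee_pos'],s['ft_force'],s['ft_torque'])
save('scene','sc12');a=cv2.imread('pics/sc12.png'); cv2.imwrite('pics/sc12b.png',cv2.resize(a[195:255,150:230],None,fx=8,fy=8,interpolation=cv2.INTER_CUBIC))
```

```text
[559.05802468 174.33571798  35.11520757] [-0.03324799 -0.42423064  0.15619262] [ 0.01215765 -0.03102171 -0.04935806]
```

View pics/sc12b.png

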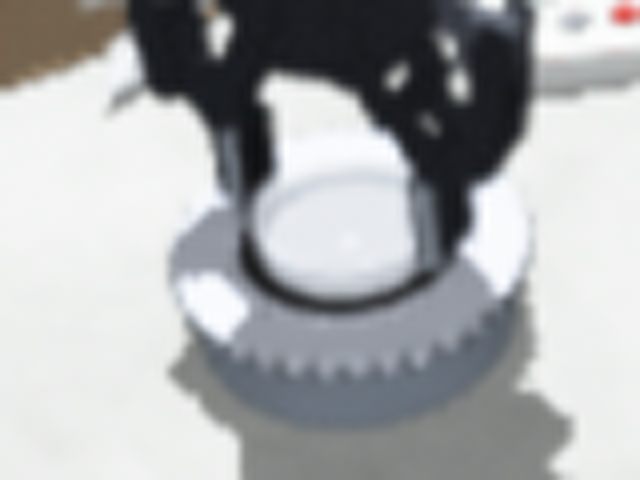

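step_arm(slide=[[0,0,0.08],[0,0,0]], angular=[[0,0,0],[0,0,0]], gripper=[0.6,0.6])

```text
time_s: 12.4
ee_pos: [559.3, 174.4, 35.2]
eef_rot: [0.966, 0.26, 0.004, -0.0]
ft_force: [-0.2, 0.1, -0.9]
finger_gap: 60.3
```

step_arm(slide=[[0,0,0.12],[0,0,0]], angular=[[0,0,0],[0,0,0]], gripper=[0.6,0.6])

```text
time_s: 12.6
ee_pos: [559.6, 174.5, 35.3]
eef_rot: [0.966, 0.26, 0.005, -0.0]
ft_force: [-0.4, 0.5, -0.4]
finger_gap: 59.8
```

step_arm(slide=[[0,0,0.15],[0,0,0.1],[0,0,0]], angular=[[0,0,0],[0,0,0],[0,0,0]], gripper=[0.6,0.6,0.6])

```text
time_s: 12.9
ee_pos: [559.8, 174.5, 35.3]
eef_rot: [0.966, 0.26, 0.006, -0.0]
ft_force: [-0.3, -0.2, -0.5]
finger_gap: 60.0
```

Run:
```python
from h import *
for i in range(4):
    s=read_state(); print(s['ee_pos'].round(2),s['ft_force'].round(2))
```

```text
[559.8  174.52  35.32] [-0.29 -0.21 -0.5 ]
[559.8  174.52  35.32] [-0.29 -0.21 -0.5 ]
[559.8  174.52  35.32] [-0.29 -0.21 -0.5 ]
[559.8  174.52  35.32] [-0.29 -0.21 -0.5 ]
```

step_arm(slide=[[0,0,0],[0,0,0],[0,0,0],[0,0,0],[0,0,0]], angular=[[0,0,0],[0,0,0],[0,0,0],[0,0,0],[0,0,0]], gripper=[0.74,0.8,0.9,0.95,0.95])

```text
time_s: 13.4
ee_pos: [559.8, 174.4, 34.5]
eef_rot: [0.966, 0.26, 0.005, -0.0]
ft_force: [-0.5, -0.3, -0.1]
finger_gap: 81.2
```

step_arm(slide=[[0,0,-0.5],[0,0,-1],[0,0,-3],[0,0,-4],[0,0,-4],[0,0,-2],[0,0,0],[0,0,0]], angular=[[0,0,0],[0,0,0],[0,0,0],[0,0,0],[0,0,0],[0,0,0],[0,0,0],[0,0,0]], gripper=[0.95,0.95,0.95,0.95,0.95,0.95,0.95,0.95])

```text
time_s: 14.2
ee_pos: [557.9, 173.9, 189.4]
eef_rot: [0.966, 0.26, 0.006, -0.0]
ft_force: [-0.6, 0.0, -0.6]
finger_gap: 81.2
```

Run:
```python
from h import *
s=read_state(); print(s['ee_pos'],s['ft_force'])
np.savez('s13.npz',**s); save('wrist','w13')
w=cv2.imread('pics/w13.png'); cv2.imwrite('pics/w13b.png',cv2.resize(w,(800,600)))
save('scene','sc13');a=cv2.imread('pics/sc13.png'); cv2.imwrite('pics/sc13b.png',cv2.resize(a[120:270,150:330],None,fx=4,fy=4,interpolation=cv2.INTER_CUBIC))
```

```text
[557.8848912  173.87458954 189.44986637] [-0.56385649  0.0182255  -0.56075016]
```

View pics/w13b.png

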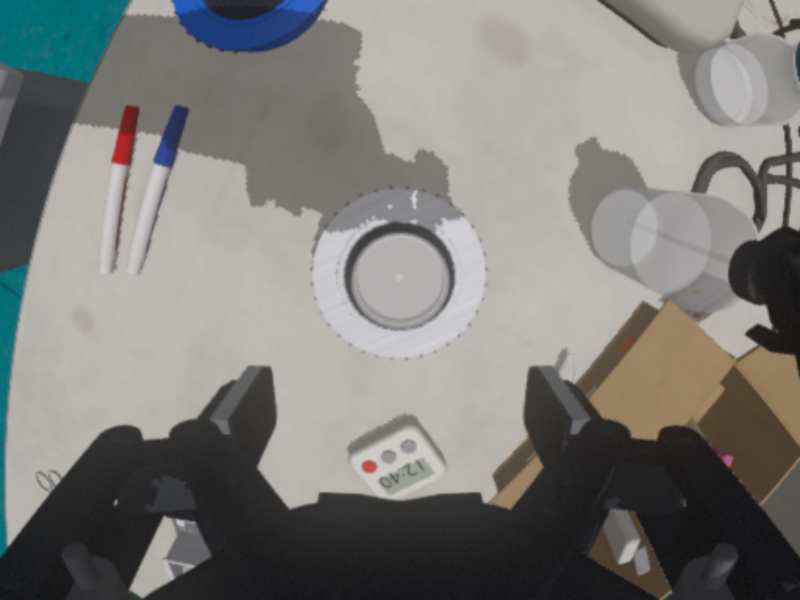

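View pics/sc13b.png

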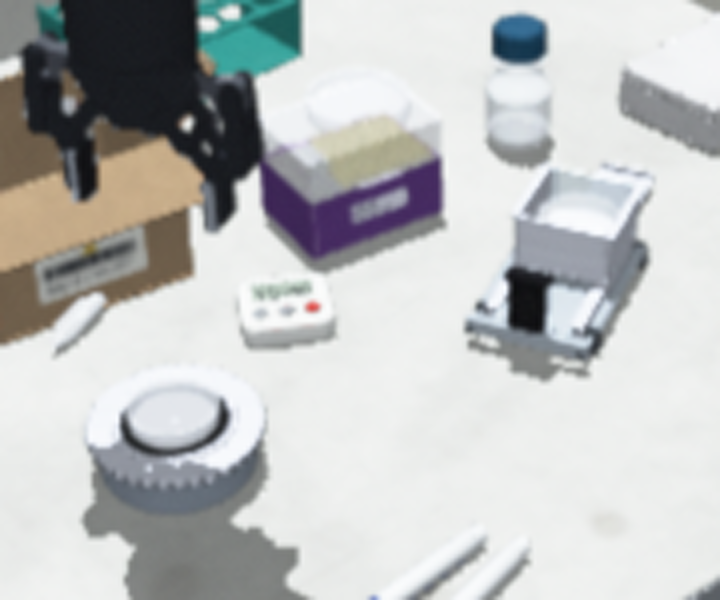

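Run:
```python
from h import *
im=ld('w13');st=ld('s13')
a=im['pixels'][130:220,200:312,::-1]; cv2.imwrite('pics/w13c.png',cv2.resize(a,None,fx=6.5,fy=6.5,interpolation=cv2.INTER_CUBIC))
for u,v,z in [(400,277,35),(401,281,47),(352,281,47),(450,281,47),(401,329,48)]: print(onz(im,(u*.64,v*.64),z,st).round(1))
```

```text
[560.7 174.1]
[561.  174.6]
[534.1 159.1]
[587.9 190.2]
[576.9 147.1]
```

View pics/w13c.png

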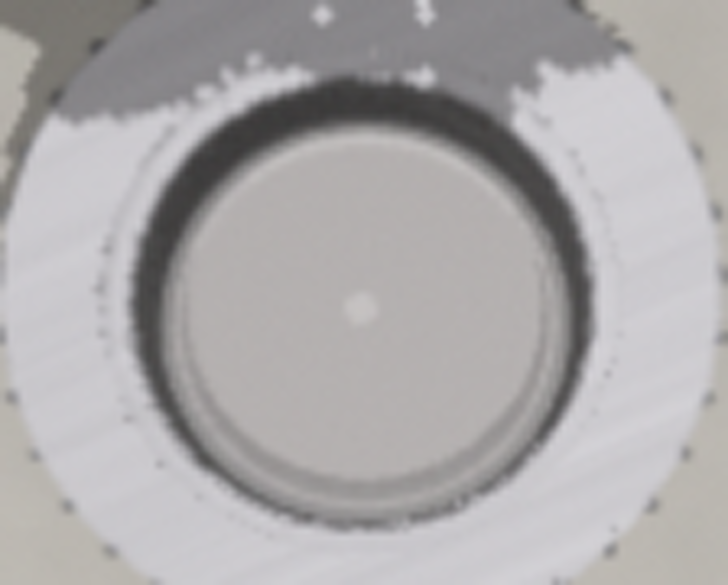

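Run:
```python
from h import *
print(hand_in())
```

```text
the job is handed in; nothing more can be done
None
```

The fresh petri dish is on the plating turntable, inside the raised ring, and the job is handed in. It took about 14 s of the 54 s allowed; no verdict was reported.

**Slide:** I gripped the pull tab across its width and pulled about 84 mm. At that point the travel stopped and the force rose to about 20 N. I then released it to spring home, which pushed one dish onto the tongue.

**Dish:** I gripped it at its sides with 25 N and set it down in steps of about 1 mm. I then opened the jaws and moved clear.

**Last checks:**
- **Dish position:** its centre is about 1 mm from the middle of the mat. It looks flat, with a dark gap visible round most of it; on the camera's side the dish itself hides the gap.
- **Dispenser:** the slide is home. In the last picture the magazine still holds dishes, but I could not count the two separately.
- **Bystanders:** the timer and bottle look unmoved by eye; I did not measure them.
- **Gripper:** it is about 150 mm above the turntable, touching nothing.

**One check was weaker than intended:** no clear contact force showed when I set the dish down. I took it as down because the tool stopped at 35.3 mm, which matches the expected 35.4 mm, and it would not go lower.

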